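# Swap beaker and ring mandrel for a left-handed jeweller

## Robot

A 6-joint arm with a two-finger parallel gripper is mounted at the origin on the work surface. World frame = base frame: x ahead of the robot, y to its left, z up, the work surface at z = 0. Lengths are in m, angles in degrees, forces in N, time in s.
With the tool pointing down it reaches from about 0.3 to 1 m from the base axis. Payload 5.1 kg.
Tool frame: the origin (TCP) lies at the very end of the fingers, on their centre line; the grasp point (between the pads) lies 19 mm behind it; z points along the fingers, y is the line along which they close (so a half turn about z gives the same grasp; the last joint's range is limited). The gripper opens to 95 mm and grips with 3 to 60 N. Pads are 20 mm wide; open, the fingers measure 119 mm over their backs; the gripper's body (75 mm by 180 mm) begins 59 mm behind the grasp point.
Start: joints at [-69.935, 7.093, 94.555, -0, 78.352, -4.733], TCP at [0.273, -0.59, 0.181] pointing down, gripper open.
Joint ranges: [-149.61, 149.61], [-58.7, 133.49], [1.44, 155.28], [-77.14, 257.14], [18.33, 153.61], [-166.67, 166.67]. Speed limits (degrees/s): [147.25, 147.25, 180, 180, 180, 180].

## Interface

Orientations are given as [roll, pitch, yaw] about the fixed x, y, z axes, in that order (R = Rz(yaw) Ry(pitch) Rx(roll)).
In Python, from station import env gives the robot as it stands.
- The arm moves only by the shell command python3 -m handwheel 'ROWS' [OPENING] [FORCE]. ROWS is JSON, a list that holds one entry, the list of rows, each a list of 4 numbers: the shift along the tool's x, y, z in m, then the turn about the tool's z in degrees. In form: [[[x, y, z, twist], ...]]. A call has 1 to 10 rows; each row is the pose to reach, as a shift and turn from the pose commanded when the call began, along the tool's axes at that moment; what a row does not reach only later rows make up. A row lasts 1/8 s, in which the tool goes at most 62.5 mm and 10.7 degrees, less where a joint would pass 70% of its speed; a pose out of reach is approached as far as the arm can. A call with a gripper value outside its range is refused whole. OPENING is the opening, from 0 (shut) to 1 (fully open), set as the call begins (- or left out, the last holds). The fingers move at their own pace and stop on an object; FORCE is the grip in N (left out, the last holds). Time passes only in rows, so rows that repeat a pose let the fingers close. It gives the time, the measured TCP pose, the force, the opening and the grip force at its end, in the units of the state.
- env.sense(): the state, without advancing time (a new reading comes with each control period).
- env.camera(name): name is "scene" or "top" or "wrist"; returns a dict with "frame" (480x640x3 uint8, red, green, blue), "z_map" (480x640 float32, m along the optical axis (not along the pixel's ray), 0 where there is no reading), "K" (3x3 intrinsics, pixels), "eye" and "rotation" of the camera in the world; the wrist camera has in their place "hand_eye" (4x4, takes a point from camera to tool coordinates, whose origin is the TCP and whose axes are the flange's). Camera axes: x right, y up, looking along -z (the intrinsics and any distortion apply to the point x, -y, -z); pixel columns grow to the right and rows downward; lengths in m; the calibration is good to about 2 mm. A picture is of the moment at which its call begins: read the wrist's pose just before it.
- env.finish_job(): hands the job in; it is judged then, once.
The state is a dict: "clock": time; "qpos": joint angles; "qvel": joint speeds; "joint_torque": joint torques, N m; "position": TCP position; "tool_rot": TCP orientation; "force": force on the tool from outside, world axes, zero at the start; "torque": the same for the moment, N m; "gripper_width": finger opening in m; "grasp_force": force on a finger pad.
Only numpy, scipy, OpenCV 4.12 (cv2) and the standard library are available. Lean on these libraries where they do the work, as an engineer would, in place of code of your own. Each camera call takes 0.05 s, during which the arm holds its last target. There are 200 camera calls.

## Task

A left-handed jeweller is taking over this bench, so make the small glass beaker and the upright ring mandrel trade places: each must end standing flat inside the shallow steel tray where the other one stood. Carry them upright and set them down gently, without tipping or dropping either; you may park one for a moment on the soldering board or on free bench. Leave the hammer, the white dish, the third hand and the burr stand where they are.

Things in the scene. Friction and masses are not known exactly. Their poses are not given: they have to be found in the camera images.
- beaker: empty clear glass beaker, straight round wall 60 mm in outside diameter (64 mm at the flared rim), 85 mm tall, wall 3 mm, with a small white patch; about 0.12 kg. Origin: centre of its underside; z up along its axis. Starts standing in one of the two trays.
- mandrel: steel ring mandrel standing upright: a round dark foot 64 mm in diameter and 15 mm high, from whose centre a bright tapered round stick rises to 150 mm above the underside, 25 mm in diameter at the foot and 15 mm at the top (about 18 mm at 100 mm height); about 0.45 kg. Origin: centre of the foot's underside; z up along the stick. Starts standing in the other tray.
- left_tray: shallow square open steel tray fixed on the bench, on the robot's left (+y): 82 x 82 mm outside, 76 x 76 mm inside, floor 3 mm thick, rim 11 mm above the bench. Origin: centre of its underside, on the bench; x and y along its sides, z up.
- right_tray: a second tray of the same form, fixed on the robot's right (-y). Origin and axes as for the left tray.
- board: grey soldering board fixed on the bench between the trays, a flat clear slab 130 (x) x 120 (y) x 20 mm high. Origin: centre of its underside.
- hammer: bystander: hammer 200 mm long lying on the bench, nearer the robot on its left. Origin: near the middle of its length; its handle points to its own -x.
- dish: bystander: white ceramic bowl 76 mm across and 30 mm high, far on the robot's right. Origin: centre of its underside.
- third_hand: bystander: third hand, a round dark foot 72 mm across with a 22 mm high base, a thin post and a tweezer arm reaching about 115 mm towards its own +y, about 125 mm tall in all; it stands beyond the board. Origin: centre of the foot's underside.
- burr_stand: bystander: white round stand of three tiers with small steel burrs, 130 mm across and about 111 mm tall, far on the robot's left. Origin: centre of its underside.
There are look-alikes about, which are no part of the job. What is shaped like the mandrel but blue or green is not meant.

How it is judged (in metres and radians):
At the end, for the whole second after the job is handed in: Beaker and mandrel have changed trays: each stands flat on the floor of the tray where the other started, its centre within 12 mm of the tray's centre, upright within about 3 degrees, released and at rest (((horizontal distance between beaker and left_tray below 0.012 m and z of beaker in the frame of left_tray between 0 and 0.006 m and horizontal distance between mandrel and right_tray below 0.012 m and z of mandrel in the frame of right_tray between 0 and 0.006 m) or (horizontal distance between beaker and right_tray below 0.012 m and z of beaker in the frame of right_tray between 0 and 0.006 m and horizontal distance between mandrel and left_tray below 0.012 m and z of mandrel in the frame of left_tray between 0 and 0.006 m)) and distance of each of beaker, mandrel from where it was at the start of the episode above 0.15 m and angle between each of beaker, mandrel's own z axis and vertical below 0.06 rad and linear speed of each of beaker, mandrel below 0.02 m/s and angular speed of each of beaker, mandrel below 0.2 rad/s); the robot touches nothing.
It fails at once if the glass beaker or the mandrel is tipped more than about 35 degrees (angle between any of beaker, mandrel's own z axis and vertical above 0.6 rad).
It fails at once if the glass beaker or the mandrel is dropped or knocked away (faster than 0.5 m/s with no finger on it) ((linear speed of beaker above 0.5 m/s and contact force between the fingers and beaker below 0.05 N) or (linear speed of mandrel above 0.5 m/s and contact force between the fingers and mandrel below 0.05 N)).
It fails at once if the hammer, the white dish, the third hand or the burr stand is moved more than 30 mm (distance of any of hammer, dish, third_hand, burr_stand from where it was at the start of the episode above 0.03 m).
It also fails if it takes over 70 s, if anything falls off the work surface, if the arm or the gripper's body presses on something with over 40 N, if the wrist force passes 120 N, or if a joint passes its speed limit or range.

## Working session

There is one attempt and no reset: what is moved stays moved. The work goes in short steps, Python scripts to look and compute and a shell command to move; the robot and the scene stay as the last step left them, time stands still between calls to the robot, and variables do not carry over. Pictures are saved under pics/ and viewed, at most 10 in all, crops included, and the job is handed in when it is done.

```bash
mkdir -p pics; ls; cat > h.py <<'E'
import numpy as np, cv2
from station import env
def cloud(c):
    K=np.array(c["K"]); z=c["z_map"]; v,u=np.mgrid[:480,:640]
    p=np.stack([(u-K[0,2])/K[0,0]*z,-(v-K[1,2])/K[1,1]*z,-z],-1)
    return p@np.array(c["rotation"]).T+np.array(c["eye"])
E
python3 - <<'E'
from h import *
s=env.sense();print(s["clock"],s["position"],s["tool_rot"],s["gripper_width"])
for n in("top","scene"):
    c=env.camera(n);cv2.imwrite(f"pics/{n}0.png",c["frame"][:,:,::-1]);print(n,{k:np.round(c[k],3).tolist() if hasattr(c[k],'__len__') and not isinstance(c[k],str) else c[k] for k in c if k not in("frame","z_map")})
    np.savez(f"{n}0.npz",P=cloud(c),f=c["frame"],z=c["z_map"])
E
```

```text
pics
0.0 [ 0.27237281 -0.5894236   0.1801143 ] [-1.79884646e+02 -1.00112826e-02  2.47998927e+01] 0.09518932921446294
top {'K': [[538.767, 0.0, 307.404], [0.0, 538.767, 241.867], [0.0, 0.0, 1.0]], 'eye': [0.447, 0.033, 1.373], 'rotation': [5.246, -0.859, -88.498]}Traceback (most recent call last):
  File "<stdin>", line 5, in <module>
  File "h.py", line 6, in cloud
    return p@np.array(c["rotation"]).T+np.array(c["eye"])
           ~~~~~~~~~~~~~~~~~~~~~~~~~~~^~~~~~~~~~~~~~~~~~~
ValueError: operands could not be broadcast together with shapes (480,640) (3,)
```

View pics/top0.png

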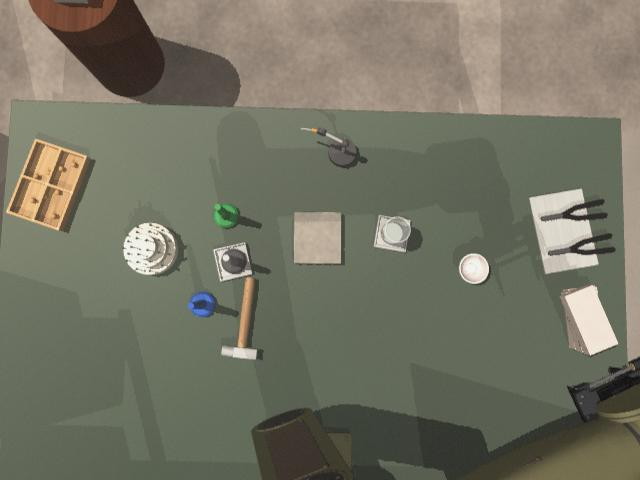

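The top view shows the mandrel in the left tray at about (233,261) and the beaker in the right tray at about (394,233). The green and blue look-alikes flank the left tray at (227,216) and (203,305), and the hammer handle comes up to (250,282).

```bash
cat > h.py <<'E'
import numpy as np, cv2
from scipy.spatial.transform import Rotation as R
from station import env
def cloud(c,T=None):
    K=np.array(c["K"]); z=c["z_map"]; v,u=np.mgrid[:480,:640]
    p=np.stack([(u-K[0,2])/K[0,0]*z,-(v-K[1,2])/K[1,1]*z,-z],-1)
    if T is not None: return p@T[:3,:3].T+T[:3,3]
    return p@R.from_euler("xyz",c["rotation"],degrees=True).as_matrix().T+np.array(c["eye"])
E
python3 - <<'E'
from h import *
for n in("top","scene"):
    c=env.camera(n);cv2.imwrite(f"pics/{n}0.png",c["frame"][:,:,::-1])
    if n=="scene":print({k:np.round(c[k],3).tolist() for k in("K","eye","rotation")}, [k for k in c])
    P=cloud(c);np.savez(f"{n}0.npz",P=P,f=c["frame"],z=c["z_map"])
    if n=="top":
        for nm,(u0,u1,v0,v1) in dict(board=(285,350,205,270),mtray=(210,258,238,285),btray=(370,415,210,256),green=(212,242,202,230),blue=(188,218,290,320),hammer=(220,260,275,362),third=(300,362,120,170)).items():
            q=P[v0:v1,u0:u1].reshape(-1,3)
            print(nm,"bench z",np.round(np.percentile(q[:,2],[2,50,99.5]),3))
            for lo,hi in((.006,.014),(.014,.03),(.03,.09),(.09,.2)):
                w=q[(q[:,2]>lo)&(q[:,2]<hi)]
                if len(w)>5: print("  z",lo,hi,len(w),"min",w.min(0).round(3),"max",w.max(0).round(3),"mid",((w.min(0)+w.max(0))/2).round(4), "minrect",[np.round(x,3) for x in cv2.minAreaRect((w[:,:2]).astype(np.float32))] )
im=cv2.imread("pics/top0.png")[195:325,185:425];cv2.imwrite("pics/topcrop.png",cv2.resize(im,None,fx=3.3,fy=3.3,interpolation=cv2.INTER_CUBIC))
E
```

```text
board bench z [-0.004  0.017  0.029]
  z 0.006 0.014 77 min [ 0.508 -0.09   0.006] max [0.668 0.067 0.014] mid [ 0.5881 -0.0114  0.01  ] minrect [array([ 0.587, -0.012]), array([0.159, 0.156]), np.float64(1.501)]
  z 0.014 0.03 2384 min [ 0.52  -0.069  0.014] max [0.651 0.052 0.029] mid [ 0.5854 -0.0085  0.0216] minrect [array([ 0.586, -0.01 ]), array([0.128, 0.12 ]), np.float64(1.486)]
mtray bench z [-0.005  0.003  0.157]
  z 0.006 0.014 299 min [0.467 0.143 0.006] max [0.579 0.259 0.014] mid [0.523  0.2012 0.01  ] minrect [array([0.522, 0.201]), array([0.112, 0.116]), np.float64(1.542)]
  z 0.014 0.03 412 min [0.462 0.147 0.014] max [0.558 0.245 0.029] mid [0.5098 0.1959 0.0217] minrect [array([0.504, 0.199]), array([0.111, 0.081]), np.float64(17.63)]
  z 0.03 0.09 41 min [0.509 0.189 0.035] max [0.531 0.205 0.083] mid [0.5201 0.197  0.0586] minrect [array([0.519, 0.196]), array([0.013, 0.023]), np.float64(74.175)]
  z 0.09 0.2 75 min [0.511 0.192 0.093] max [0.529 0.208 0.158] mid [0.52   0.2002 0.1256] minrect [array([0.52, 0.2 ]), array([0.017, 0.016]), np.float64(13.332)]
btray
[... 2930 characters left out ...]
3 522 min [ 0.771 -0.103  0.015] max [ 0.843 -0.033  0.03 ] mid [ 0.8073 -0.0679  0.0226] minrect [array([ 0.807, -0.067]), array([0.069, 0.072]), np.float64(19.348)]
  z 0.03 0.09 28 min [ 0.795 -0.091  0.03 ] max [0.851 0.04  0.09 ] mid [ 0.8226 -0.0256  0.0599] minrect [array([ 0.821, -0.021]), array([0.134, 0.038]), np.float64(73.086)]
  z 0.09 0.2 206 min [ 0.798 -0.075  0.09 ] max [0.844 0.028 0.133] mid [ 0.8209 -0.0236  0.1119] minrect [array([ 0.822, -0.024]), array([0.109, 0.019]), np.float64(71.232)]
{'K': [[495.418, 0.0, 319.858], [0.0, 495.418, 236.656], [0.0, 0.0, 1.0]], 'eye': [1.059, -0.86, 0.776], 'rotation': [54.204, 1.02, 26.772]} ['frame', 'z_map', 'K', 'eye', 'rotation']
```

View pics/topcrop.png

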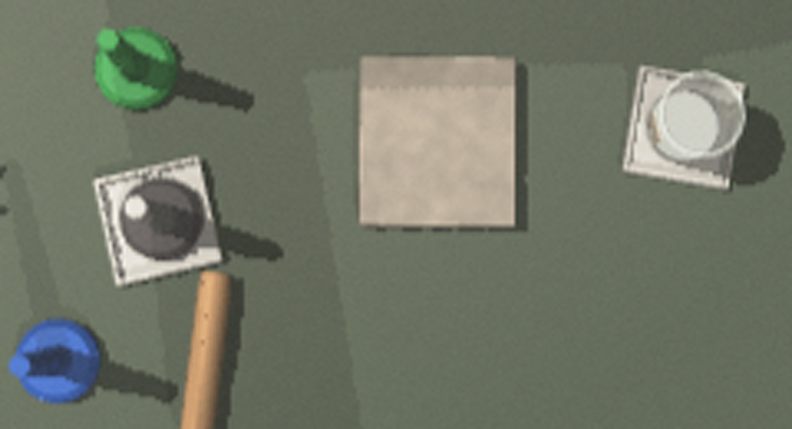

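View pics/scene0.png

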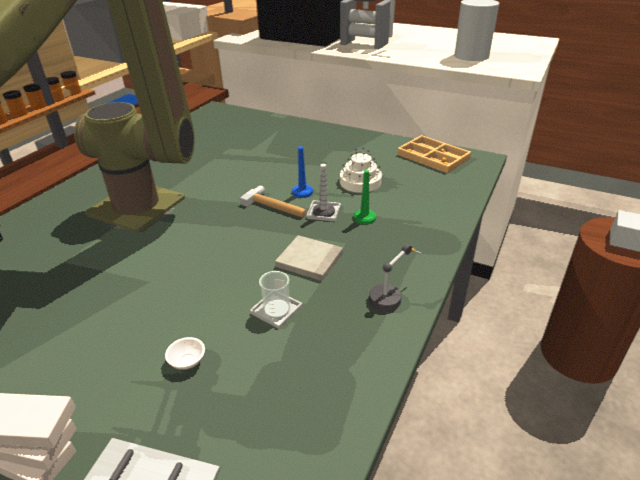

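```bash
python3 - <<'E'
from h import *
d=np.load("top0.npz");P=d["P"];f=d["f"]
print("board z",np.median(P[220:255,300:335,2]),"bench",np.median(P[300:340,300:340,2]))
c=env.camera("top");Rm=R.from_euler("xyz",c["rotation"],degrees=True).as_matrix();K=np.array(c["K"]);eye=np.array(c["eye"])
def ray(u,v,z):
    r=Rm@np.array([(u-K[0,2])/K[0,0],-(v-K[1,2])/K[1,1],-1]);return eye+r*(z-eye[2])/r[2]
g=cv2.cvtColor(f,cv2.COLOR_RGB2HSV)
for nm,(u0,u1,v0,v1) in dict(mtray=(205,262,235,288),btray=(368,418,207,258)).items():
    h=g[v0:v1,u0:u1]; m=((h[...,2]>150)&(h[...,1]<50)).astype(np.uint8)
    v,u=np.nonzero(m); pts=np.stack([u+u0,v+v0],-1).astype(np.float32)
    w=np.array([ray(a,b,.011) for a,b in pts])
    # drop beaker bits: only keep points with depth height<.014
    zz=P[v+v0,u+u0,2]; w=w[zz<.018]
    r=cv2.minAreaRect(w[:,:2].astype(np.float32));print(nm,len(w),r)
# mandrel foot: dark
h=g[235:288,205:262];m=(h[...,2]<110)&(h[...,1]<60);q=P[235:288,205:262];m&=(q[...,2]>.008)&(q[...,2]<.03)
w=np.array([ray(a+205,b+235,.018) for b,a in zip(*np.nonzero(m))]);print("foot",cv2.minEnclosingCircle(w[:,:2].astype(np.float32)),len(w),w.mean(0))
s=env.sense();print(s["position"],s["tool_rot"])
a=np.radians(24.8);Rt=R.from_euler("xyz",[180,0,24.8],degrees=True).as_matrix()
for t in([.603,-.199,.25],[.603,-.199,.036]):print("shift",Rt.T@(np.array(t)-np.array([.273,-.59,.181])))
E
```

```text
board z 0.02038473190722967 bench 0.0002573699191911194
mtray 470 ((0.5182023644447327, 0.20477819442749023), (0.08382308483123779, 0.08221417665481567), 14.841862678527832)
btray 588 ((0.6015828251838684, -0.1979273408651352), (0.08193191885948181, 0.08324726670980453), 82.0776596069336)
foot ((0.5091914534568787, 0.1862175613641739), 0.04662100225687027) 303 [0.51798402 0.19243858 0.018     ]
[ 0.27244488 -0.58964471  0.18054623] [-1.79922078e+02 -6.96776240e-03  2.47978660e+01]
shift [ 0.46357233 -0.21652181 -0.069     ]
shift [ 0.46357233 -0.21652181  0.145     ]
```

```bash
python3 -m handwheel '[[[0.04,-0.02,-0.04,5],[0.09,-0.04,-0.07,10],[0.14,-0.065,-0.07,15],[0.19,-0.09,-0.07,20],[0.24,-0.11,-0.07,24.8],[0.29,-0.135,-0.07,24.8],[0.34,-0.16,-0.07,24.8],[0.40,-0.187,-0.07,24.8],[0.45,-0.21,-0.07,24.8],[0.4636,-0.2165,-0.07,24.8]]]' 1 20
python3 -m handwheel '[[[0,0,0,0],[0,0,0,0],[0,0,0,0]]]'
python3 - <<'E'
from h import *
s=env.sense();c=env.camera("wrist");cv2.imwrite("pics/w1.png",c["frame"][:,:,::-1])
H=np.array(c["hand_eye"]);Rt=R.from_euler("xyz",s["tool_rot"],degrees=True).as_matrix()
T=np.eye(4);T[:3,:3]=Rt;T[:3,3]=s["position"];q=cloud(c,T@H).reshape(-1,3)
print(s["position"],s["tool_rot"])
q=q[np.linalg.norm(q[:,:2]-[.602,-.198],axis=1)<.06]
for lo,hi in((.005,.016),(.03,.08),(.075,.1)):
    w=q[(q[:,2]>lo)&(q[:,2]<hi)];print(lo,len(w),len(w)and (w.min(0).round(4),w.max(0).round(4),cv2.minAreaRect(w[:,:2].astype(np.float32)),cv2.minEnclosingCircle(w[:,:2].astype(np.float32))))
E
```

```text
clock: 1.45
position: [0.604, -0.1964, 0.2508]
tool_rot: [-180.0, 0.0, 0.2]
force: [-0.0, -0.3, 0.1]
gripper_width: 0.0948
grasp_force: 0.0
clock: 1.82
position: [0.6018, -0.2005, 0.2515]
tool_rot: [180.0, 0.0, -0.1]
force: [-1.0, -0.4, 0.3]
gripper_width: 0.0951
grasp_force: 0.0
[ 0.60183652 -0.20050391  0.2514514 ] [ 1.79985558e+02  3.87769270e-03 -1.24467186e-01]
0.005 1716 (array([ 0.5534, -0.241 ,  0.005 ]), array([ 0.6463, -0.1497,  0.0159]), ((0.5997419953346252, -0.19481848180294037), (0.08212138712406158, 0.08213816583156586), 81.65799713134766), ((0.5999749302864075, -0.19448472559452057), 0.05751509591937065))
0.03 719 (array([ 0.5736, -0.2234,  0.0301]), array([ 0.6309, -0.1682,  0.08  ]), ((0.6022106409072876, -0.19541029632091522), (0.05363912135362625, 0.057074788957834244), 78.80014038085938), ((0.6029168963432312, -0.19599060714244843), 0.029557252302765846))
0.075 885 (array([ 0.5696, -0.2261,  0.0751]), array([ 0.6321, -0.1641,  0.0902]), ((0.6008162498474121, -0.1951778531074524), (0.06199119985103607, 0.06228233873844147), 88.37764739990234), ((0.6010562181472778, -0.19530396163463593), 0.03159959614276886))
```

View pics/w1.png

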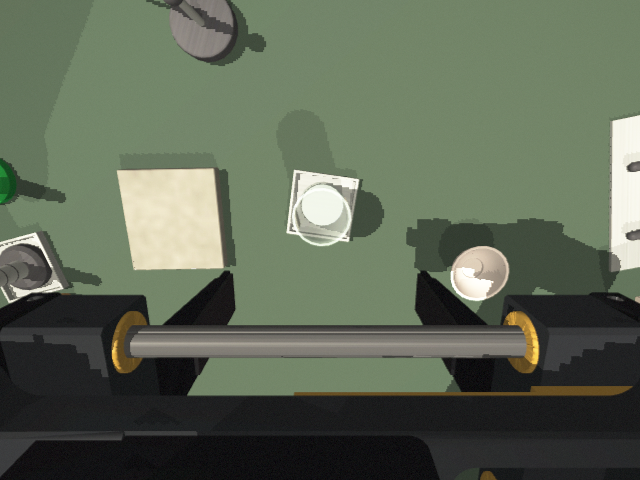

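The wrist view shows the beaker rim at about (323,215) in the right tray, with nothing near either finger's path. I'll descend on it.

```bash
python3 -m handwheel '[[[-0.001,-0.002,0.04,0],[-0.001,-0.002,0.08,0],[-0.001,-0.002,0.12,0],[-0.001,-0.002,0.15,0],[-0.001,-0.002,0.18,0],[-0.001,-0.002,0.2,0],[-0.001,-0.002,0.213,0],[-0.001,-0.002,0.213,0],[-0.001,-0.002,0.213,0]]]' 1 20
python3 -m handwheel '[[[0,0,0,0],[0,0,0,0],[0,0,0,0],[0,0,0,0],[0,0,0,0],[0,0,0,0],[0,0,0,0],[0,0,0,0]]]' 0 20
```

```text
clock: 3.0
position: [0.6026, -0.1975, 0.0397]
tool_rot: [180.0, -0.1, -0.0]
force: [-0.2, 0.0, -0.1]
gripper_width: 0.0955
grasp_force: 0.0
clock: 4.0
position: [0.6017, -0.197, 0.0385]
tool_rot: [-180.0, -0.0, -0.0]
force: [-0.2, 1.1, 3.1]
gripper_width: 0.0617
grasp_force: 20.0
```

```bash
python3 -m handwheel '[[[0,0,-0.01,0],[0,0,-0.03,0],[0,0,-0.06,0],[0,0,-0.08,0],[0,0,-0.08,0],[0,0,-0.08,0]]]'
python3 -m handwheel '[[[-0.002,-0.02,0,0],[-0.005,-0.05,0,0],[-0.008,-0.09,0,0],[-0.011,-0.13,0,0],[-0.014,-0.165,0,0],[-0.016,-0.187,0,0],[-0.016,-0.187,0,0],[-0.016,-0.187,0,0]]]'
python3 -m handwheel '[[[0,0,0.02,0],[0,0,0.04,0],[0,0,0.052,0],[0,0,0.058,0],[0,0,0.061,0],[0,0,0.062,0],[0,0,0.062,0],[0,0,0.062,0]]]'
```

```text
clock: 4.75
position: [0.601, -0.1969, 0.1175]
tool_rot: [-180.0, 0.1, -0.0]
force: [-0.0, -0.1, -1.9]
gripper_width: 0.0621
grasp_force: 20.0
clock: 5.75
position: [0.5855, -0.0104, 0.1181]
tool_rot: [180.0, 0.0, -0.0]
force: [0.2, 0.3, -2.0]
gripper_width: 0.0621
grasp_force: 20.0
clock: 6.75
position: [0.586, -0.0101, 0.0569]
tool_rot: [180.0, -0.1, -0.0]
force: [-0.0, -0.3, -0.4]
gripper_width: 0.0625
grasp_force: 20.0
```

```bash
python3 -m handwheel '[[[0,0,0.0005,0],[0,0,0.001,0],[0,0,0.001,0],[0,0,0.001,0]]]'
```

```text
clock: 7.25
position: [0.5857, -0.0101, 0.0556]
tool_rot: [-180.0, -0.0, -0.0]
force: [0.0, -0.1, 0.3]
gripper_width: 0.0625
grasp_force: 20.0
```

```bash
python3 -m handwheel '[[[0,0,0,0],[0,0,0,0],[0,0,0,0],[0,0,0,0],[0,0,0,0]]]' 1
python3 -m handwheel '[[[0,0,-0.02,0],[0,0,-0.06,0],[0,0,-0.11,0],[0,0,-0.16,0],[0,0,-0.205,0],[0,0,-0.205,0]]]'
python3 -m handwheel '[[[-0.012,-0.04,0,0],[-0.028,-0.09,0,0],[-0.045,-0.14,0,0],[-0.056,-0.18,0,0],[-0.066,-0.21,0,0],[-0.066,-0.21,0,0],[-0.066,-0.21,0,0],[-0.066,-0.21,0,0]]]'
python3 - <<'E'
from h import *
s=env.sense();c=env.camera("wrist");cv2.imwrite("pics/w2.png",c["frame"][:,:,::-1])
H=np.array(c["hand_eye"]);Rt=R.from_euler("xyz",s["tool_rot"],degrees=True).as_matrix()
T=np.eye(4);T[:3,:3]=Rt;T[:3,3]=s["position"];q=cloud(c,T@H).reshape(-1,3)
print(s["position"],s["tool_rot"]);a=q
q=a[np.linalg.norm(a[:,:2]-[.519,.203],axis=1)<.06]
for lo,hi in((.006,.0135),(.015,.022),(.09,.12),(.12,.16)):
    w=q[(q[:,2]>lo)&(q[:,2]<hi)];print(lo,len(w),len(w)and (w.min(0).round(4),w.max(0).round(4),cv2.minAreaRect(w[:,:2].astype(np.float32))))
q=a[np.linalg.norm(a[:,:2]-[.586,-.01],axis=1)<.05];w=q[(q[:,2]>.07)&(q[:,2]<.12)];print("beaker",w.min(0),w.max(0))
E
```

```text
clock: 7.88
position: [0.5857, -0.0101, 0.0554]
tool_rot: [-180.0, -0.0, -0.0]
force: [-0.0, -0.4, -1.1]
gripper_width: 0.095
grasp_force: 0.0
clock: 8.62
position: [0.5884, -0.0103, 0.2681]
tool_rot: [179.9, -0.7, 0.0]
force: [1.2, -0.6, -0.1]
gripper_width: 0.095
grasp_force: 0.0
clock: 9.62
position: [0.5199, 0.1989, 0.2603]
tool_rot: [180.0, 0.0, -0.1]
force: [-0.2, -0.6, 0.7]
gripper_width: 0.0952
grasp_force: 0.0
[0.51993627 0.19888311 0.26025805] [ 1.79981367e+02  9.45782204e-03 -8.80062361e-02]
0.006 720 (array([0.4679, 0.1591, 0.006 ]), array([0.5664, 0.2566, 0.0135]), ((0.5096932053565979, 0.20643973350524902), (0.09685318171977997, 0.08215916901826859), 14.5658597946167))
0.015 1120 (array([0.467 , 0.1595, 0.015 ]), array([0.5481, 0.236 , 0.022 ]), ((0.5050461292266846, 0.20037372410297394), (0.08946312963962555, 0.05925487354397774), 19.408140182495117))
0.09 118 (array([0.5165, 0.1957, 0.09  ]), array([0.5278, 0.2151, 0.12  ]), ((0.5224032998085022, 0.2051389366388321), (0.01945503056049347, 0.01089424267411232), 87.0003433227539))
0.12 344 (array([0.5105, 0.197 , 0.1204]), array([0.5269, 0.2139, 0.1549]), ((0.5191744565963745, 0.20547616481781006), (0.01586770825088024, 0.015759875997900963), 47.59003448486328))
beaker [ 0.55332938 -0.03974285  0.07002327] [0.61619315 0.02456382 0.10695578]
```

View pics/w2.png

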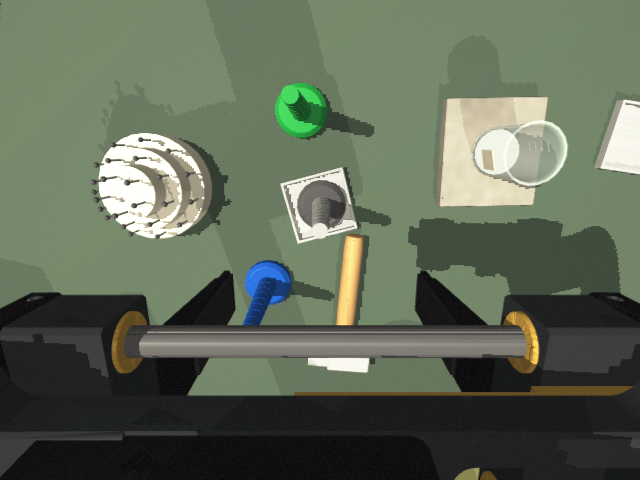

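The wrist view shows the steel mandrel with its foot at about (322,203) and its tip at (320,231), inside the tray centred near (319,205). Green is at (301,110) and blue at (268,283), both clear of the finger line, and the beaker stands on the board.

```bash
cat >> h.py <<'E'
def wrist():
    s=env.sense();c=env.camera("wrist")
    T=np.eye(4);T[:3,:3]=R.from_euler("xyz",s["tool_rot"],degrees=True).as_matrix();T[:3,3]=s["position"]
    T=T@np.array(c["hand_eye"]);K=np.array(c["K"])
    def ray(uv,z):
        uv=np.atleast_2d(uv).astype(float)
        r=np.stack([(uv[:,0]-K[0,2])/K[0,0],-(uv[:,1]-K[1,2])/K[1,1],-np.ones(len(uv))],-1)@T[:3,:3].T
        return T[:3,3]+r*((z-T[2,3])/r[:,2])[:,None]
    return s,c,cloud(c,T),ray
E
python3 - <<'E'
from h import *
s,c,P,ray=wrist();f=c["frame"];g=cv2.cvtColor(f,cv2.COLOR_RGB2HSV)[160:252,272:366];p=P[160:252,272:366]
print(s["position"])
m=((g[...,2]>165)&(g[...,1]<45)&(p[...,2]<.02)).astype(np.uint8)
n,l,st,_=cv2.connectedComponentsWithStats(m);v,u=np.nonzero(m)
w=ray(np.stack([u+272,v+160],-1),.011);print("tray",len(w),cv2.minAreaRect(w[:,:2].astype(np.float32)))
m=((p[...,2]>.0145)&(p[...,2]<.03)&(g[...,2]<140)).astype(np.uint8);m=cv2.morphologyEx(m,cv2.MORPH_OPEN,np.ones((3,3)));v,u=np.nonzero(m)
w=ray(np.stack([u+272,v+160],-1),.018)
w=w[np.linalg.norm(w[:,:2]-[.52,.205],axis=1)<.045];print("foot",len(w),cv2.minEnclosingCircle(w[:,:2].astype(np.float32)),cv2.minAreaRect(w[:,:2].astype(np.float32)))
cv2.imwrite("pics/c3.png",cv2.resize(f[160:252,262:380,::-1],None,fx=6,fy=6,interpolation=cv2.INTER_CUBIC))
E
```

```text
[0.51995345 0.19893278 0.26025562]
tray 1504 ((0.5159679651260376, 0.2080608308315277), (0.08413193374872208, 0.08270690590143204), 14.634145736694336)
foot 1080 ((0.5188691020011902, 0.20558786392211914), 0.029874617233872414) ((0.5199676752090454, 0.2057957500219345), (0.057717375457286835, 0.05423903837800026), 89.88314056396484)
```

View pics/c3.png

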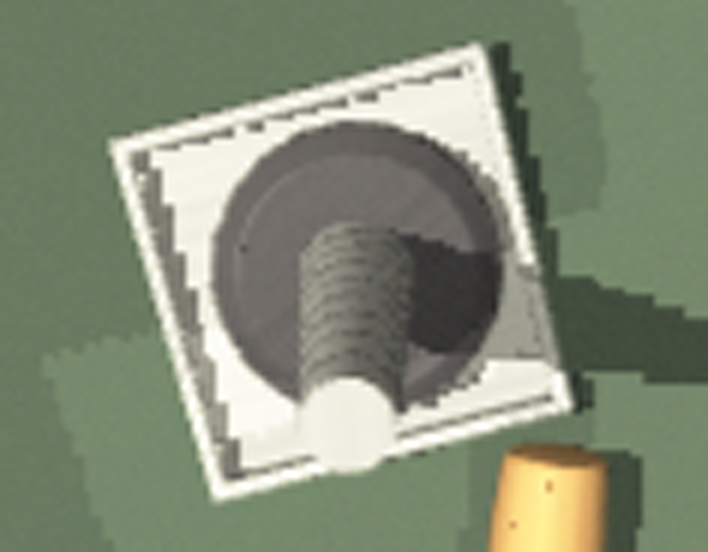

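The crop shows the mandrel a few mm toward +x/−y of the tray centre, and the stick free on all sides. Next I grasp it at about 105 mm height.

```bash
python3 -m handwheel '[[[0,-0.004,0.03,0],[0,-0.004,0.07,0],[0,-0.004,0.1,0],[0,-0.004,0.13,0],[0,-0.004,0.155,0],[0,-0.004,0.167,0],[0,-0.004,0.171,0],[0,-0.004,0.171,0],[0,-0.004,0.171,0]]]' 1
python3 -m handwheel '[[[0,0,0,0],[0,0,0,0],[0,0,0,0],[0,0,0,0],[0,0,0,0],[0,0,0,0],[0,0,0,0],[0,0,0,0],[0,0,0,0],[0,0,0,0]]]' 0 30
```

```text
clock: 10.85
position: [0.5205, 0.2041, 0.0907]
tool_rot: [-180.0, -0.1, -0.0]
force: [-0.3, -1.0, -0.2]
gripper_width: 0.095
grasp_force: 0.0
clock: 12.1
position: [0.5197, 0.2037, 0.0894]
tool_rot: [180.0, 0.0, -0.0]
force: [1.1, -1.1, 0.4]
gripper_width: 0.0159
grasp_force: 30.0
```

```bash
python3 - <<'E'
from h import *
s,c,P,ray=wrist();cv2.imwrite("pics/w4.png",c["frame"][:,:,::-1]);print(s["position"],s["tool_rot"],s["gripper_width"],s["grasp_force"],s["force"],s["torque"])
E
```

```text
[0.51966377 0.20372291 0.08935963] [ 1.79978407e+02  3.67234267e-03 -2.05596624e-03] 0.01587362231431585 29.982138125924394 [ 1.05605783 -1.07333304  0.36980485] [-0.17732075  0.02581854  0.03777199]
```

```bash
python3 -m handwheel '[[[0,0,-0.005,0],[0,0,-0.015,0],[0,0,-0.035,0],[0,0,-0.065,0],[0,0,-0.095,0],[0,0,-0.12,0],[0,0,-0.135,0],[0,0,-0.145,0],[0,0,-0.145,0],[0,0,-0.145,0]]]' 0 40
```

```text
clock: 13.4
position: [0.519, 0.2037, 0.233]
tool_rot: [180.0, 0.1, -0.0]
force: [-0.4, -0.3, -4.5]
gripper_width: 0.0156
grasp_force: 39.9
```

```bash
python3 -m handwheel '[[[0.003,0.015,0,0],[0.01,0.05,0,0],[0.02,0.095,0,0],[0.029,0.145,0,0],[0.039,0.195,0,0],[0.049,0.245,0,0],[0.059,0.295,0,0],[0.069,0.34,0,0],[0.077,0.38,0,0],[0.081,0.401,0,0]]]'
python3 -m handwheel '[[[0,0,0,0],[0,0,0,0],[0,0,0,0],[0,0,0,0]]]'
python3 - <<'E'
from h import *
s,c,P,ray=wrist();f=c["frame"];cv2.imwrite("pics/w5.png",f[:,:,::-1]);print(s["position"],s["tool_rot"],s["torque"])
g=cv2.cvtColor(f,cv2.COLOR_RGB2HSV)
q=P[(P[...,2]<.02)&(g[...,2]>165)&(g[...,1]<45)&(np.linalg.norm(P[...,:2]-[.601,-.195],axis=-1)<.065)]
print("tray",len(q),cv2.minAreaRect(q[:,:2].astype(np.float32)))
E
```

```text
clock: 14.65
position: [0.6, -0.1997, 0.2334]
tool_rot: [-180.0, 0.1, -0.1]
force: [0.1, 0.1, -4.6]
gripper_width: 0.0153
grasp_force: 39.9
clock: 15.15
position: [0.6007, -0.196, 0.2346]
tool_rot: [-180.0, -0.0, 0.1]
force: [0.2, -0.4, -4.5]
gripper_width: 0.0158
grasp_force: 39.9
[ 0.60069077 -0.19603672  0.23458704] [-1.79998248e+02 -1.53972870e-02  7.94912523e-02] [0.05751377 0.05835024 0.00297457]
tray 2112 ((0.608623743057251, -0.19655443727970123), (0.08530835807323456, 0.06426193565130234), 81.76963806152344)
```

View pics/w5.png

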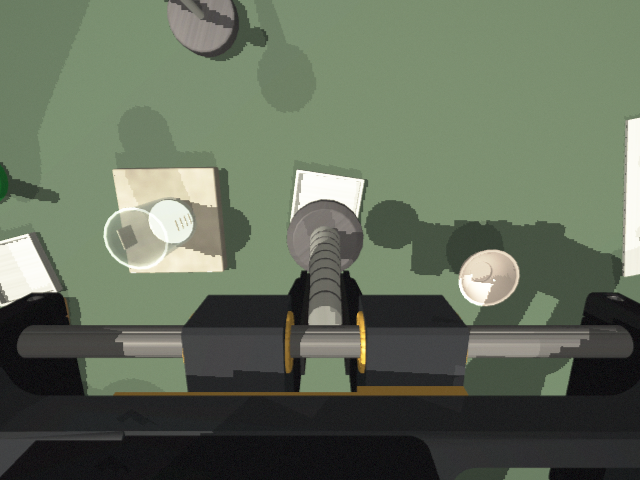

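```bash
python3 - <<'E'
from h import *
s,c,P,ray=wrist();print(s["position"])
r=np.linalg.norm(P[...,:2]-[.60,-.196],axis=-1)
q=P[(P[...,2]>.135)&(P[...,2]<.175)&(r<.045)]
print("foot",len(q),np.percentile(q[:,2],[5,50,95]),cv2.minEnclosingCircle(q[:,:2].astype(np.float32)),q.min(0),q.max(0))
E
```

```text
[ 0.60069726 -0.19624049  0.23458346]
foot 3263 [0.15808336 0.16269601 0.16446053] ((0.5993990302085876, -0.19466784596443176), 0.031944870948791504) [ 0.57099171 -0.22597913  0.14694815] [ 0.63118286 -0.16361674  0.17490691]
```

The wrist view shows the foot at about (325,237) over the right tray. Measured in the same frame, foot and tray agree within 1 mm, so I lower it.

```bash
python3 -m handwheel '[[[0,0,0.02,0],[0,0,0.05,0],[0,0,0.08,0],[0,0,0.105,0],[0,0,0.122,0],[0,0,0.133,0],[0,0,0.139,0],[0,0,0.142,0],[0,0,0.1435,0],[0,0,0.1435,0]]]'
python3 -m handwheel '[[[0,0,0.0005,0],[0,0,0.001,0],[0,0,0.0015,0],[0,0,0.0015,0],[0,0,0.0015,0]]]'
```

```text
clock: 16.5
position: [0.601, -0.1972, 0.0914]
tool_rot: [180.0, -0.1, -0.0]
force: [-0.1, 0.9, -5.0]
gripper_width: 0.0155
grasp_force: 39.9
clock: 17.12
position: [0.6007, -0.1971, 0.0894]
tool_rot: [-180.0, -0.0, -0.0]
force: [-0.2, 0.8, -4.3]
gripper_width: 0.0158
grasp_force: 39.9
```

```bash
python3 -m handwheel '[[[0,0,0.0005,0],[0,0,0.001,0],[0,0,0.001,0],[0,0,0.001,0]]]'
```

```text
clock: 17.62
position: [0.6011, -0.1973, 0.0894]
tool_rot: [180.0, -0.1, -0.0]
force: [-2.2, 1.2, 3.0]
gripper_width: 0.0155
grasp_force: 40.0
```

```bash
python3 -m handwheel '[[[0,0,0,0],[0,0,0,0],[0,0,0,0],[0,0,0,0],[0,0,0,0],[0,0,0,0],[0,0,0,0],[0,0,0,0]]]' 1
python3 -m handwheel '[[[0,0,-0.02,0],[0,0,-0.06,0],[0,0,-0.1,0],[0,0,-0.13,0],[0,0,-0.145,0],[0,0,-0.145,0]]]'
python3 -m handwheel '[[[-0.003,-0.03,0,0],[-0.008,-0.08,0,0],[-0.012,-0.13,0,0],[-0.015,-0.17,0,0],[-0.015,-0.187,0,0],[-0.015,-0.187,0,0],[-0.015,-0.187,0,0],[-0.015,-0.187,0,0]]]'
python3 - <<'E'
from h import *
s,c,P,ray=wrist();f=c["frame"];cv2.imwrite("pics/w6.png",f[:,:,::-1]);print(s["position"],s["tool_rot"])
q=P[(np.linalg.norm(P[...,:2]-[.586,-.008],axis=-1)<.045)&(P[...,2]>.08)&(P[...,2]<.115)]
print("beaker",q.min(0),q.max(0),cv2.minEnclosingCircle(q[:,:2].astype(np.float32)))
c=env.camera("top");P=cloud(c);q=P[(np.linalg.norm(P[...,:2]-[.602,-.198],axis=-1)<.04)&(P[...,2]>.09)];print("mandrel",len(q),q.min(0),q.max(0))
E
```

```text
clock: 18.62
position: [0.6006, -0.1971, 0.0883]
tool_rot: [180.0, 0.0, -0.0]
force: [-0.1, -0.0, -0.2]
gripper_width: 0.0898
grasp_force: 0.0
clock: 19.38
position: [0.6013, -0.1974, 0.2353]
tool_rot: [179.9, -0.2, -0.0]
force: [-0.5, -1.1, 0.3]
gripper_width: 0.0951
grasp_force: 0.0
clock: 20.38
position: [0.5857, -0.0113, 0.2331]
tool_rot: [180.0, 0.0, -0.1]
force: [0.7, 0.5, 0.0]
gripper_width: 0.0948
grasp_force: 0.0
[ 0.58571955 -0.01134057  0.23312901] [ 1.79984957e+02  2.16080512e-02 -9.72927977e-02]
beaker [ 0.55318116 -0.03937361  0.08003288] [0.61609368 0.02288017 0.10718566] ((0.5847120881080627, -0.008405113592743874), 0.03179553523659706)
mandrel 84 [ 0.59189706 -0.20457618  0.09002209] [ 0.60755957 -0.18946047  0.1604719 ]
```

View pics/w6.png

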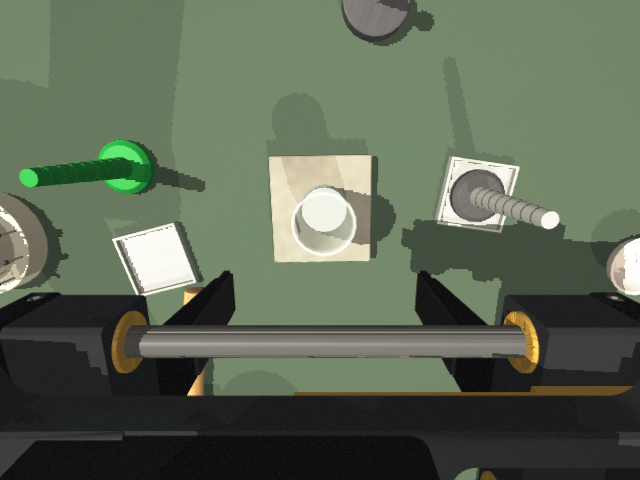

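The wrist view shows the mandrel standing centred in the right tray (foot near (478,196)), the beaker on the board at (323,215), and the left tray empty at (157,258). I'll pick up the beaker.

```bash
python3 -m handwheel '[[[0,0,0.04,0],[0,0,0.08,0],[0,0,0.115,0],[0,0,0.14,0],[0,0,0.16,0],[0,0,0.172,0],[0,0,0.1775,0],[0,0,0.1775,0],[0,0,0.1775,0]]]' 1 20
python3 -m handwheel '[[[0,0,0,0],[0,0,0,0],[0,0,0,0],[0,0,0,0],[0,0,0,0],[0,0,0,0],[0,0,0,0],[0,0,0,0]]]' 0 20
python3 -m handwheel '[[[0,0,-0.01,0],[0,0,-0.03,0],[0,0,-0.06,0],[0,0,-0.09,0],[0,0,-0.11,0],[0,0,-0.12,0],[0,0,-0.12,0],[0,0,-0.12,0]]]'
```

```text
clock: 21.6
position: [0.5865, -0.0101, 0.0569]
tool_rot: [180.0, -0.1, 0.0]
force: [0.5, -0.9, -0.4]
gripper_width: 0.0954
grasp_force: 0.0
clock: 22.6
position: [0.5857, -0.0101, 0.0559]
tool_rot: [-180.0, -0.0, -0.0]
force: [-0.1, -0.4, 1.1]
gripper_width: 0.0622
grasp_force: 20.0
clock: 23.6
position: [0.5848, -0.01, 0.1743]
tool_rot: [-180.0, 0.1, -0.0]
force: [0.3, 1.1, -1.3]
gripper_width: 0.0621
grasp_force: 20.0
```

```bash
python3 -m handwheel '[[[-0.005,-0.02,0,0],[-0.018,-0.06,0,0],[-0.033,-0.105,0,0],[-0.048,-0.15,0,0],[-0.06,-0.19,0,0],[-0.067,-0.21,0,0],[-0.0685,-0.216,0,0],[-0.0685,-0.216,0,0],[-0.0685,-0.216,0,0],[-0.0685,-0.216,0,0]]]'
python3 - <<'E'
from h import *
s,c,P,ray=wrist();f=c["frame"];cv2.imwrite("pics/w7.png",f[:,:,::-1]);print(s["position"],s["tool_rot"])
q=P[(np.linalg.norm(P[...,:2]-[.517,.208],axis=-1)<.045)&(P[...,2]>.18)&(P[...,2]<.24)]
if len(q):print("rim",len(q),q.min(0),q.max(0),cv2.minEnclosingCircle(q[:,:2].astype(np.float32)))
g=cv2.cvtColor(f,cv2.COLOR_RGB2HSV)
q=P[(P[...,2]<.02)&(P[...,2]>-.01)&(g[...,2]>165)&(g[...,1]<45)&(np.linalg.norm(P[...,:2]-[.517,.206],axis=-1)<.07)]
if len(q):print("tray",len(q),cv2.minAreaRect(q[:,:2].astype(np.float32)))
E
```

```text
clock: 24.85
position: [0.5174, 0.2052, 0.1758]
tool_rot: [180.0, 0.0, -0.1]
force: [0.5, 0.4, -2.6]
gripper_width: 0.0621
grasp_force: 20.0
[0.51743385 0.2051746  0.17581208] [ 1.79994469e+02  4.45253620e-03 -7.62720335e-02]
rim 7585 [0.48447501 0.1665583  0.18002034] [0.54806012 0.24596824 0.23999442] ((0.5242976546287537, 0.20627401769161224), 0.03995080664753914)
tray 2965 ((0.5170274972915649, 0.2088606357574463), (0.0811326801776886, 0.08529924601316452), 14.520256042480469)
```

View pics/w7.png

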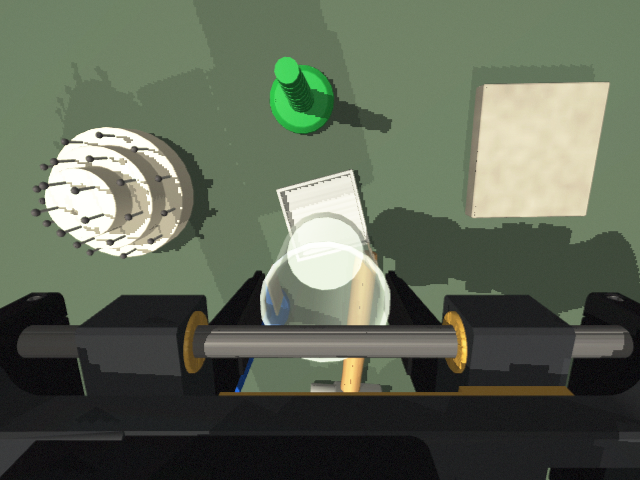

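The beaker hangs upright over the left tray, within 1 mm of its centre, with green (302,98) and the burr stand clear. Lowering it now.

```bash
python3 -m handwheel '[[[0,-0.001,0.02,0],[0,-0.001,0.05,0],[0,-0.001,0.08,0],[0,-0.001,0.105,0],[0,-0.001,0.12,0],[0,-0.001,0.129,0],[0,-0.001,0.133,0],[0,-0.001,0.1355,0],[0,-0.001,0.1355,0],[0,-0.001,0.1355,0]]]'
python3 -m handwheel '[[[0,0,0.0005,0],[0,0,0.001,0],[0,0,0.0015,0],[0,0,0.0015,0]]]'
```

```text
clock: 26.15
position: [0.5176, 0.2071, 0.041]
tool_rot: [-180.0, -0.1, -0.0]
force: [-0.2, 0.3, -1.4]
gripper_width: 0.0623
grasp_force: 20.0
clock: 26.65
position: [0.5172, 0.207, 0.039]
tool_rot: [-180.0, -0.0, -0.0]
force: [-0.4, -0.5, -1.4]
gripper_width: 0.062
grasp_force: 20.0
```

```bash
python3 -m handwheel '[[[0,0,0.0005,0],[0,0,0.001,0],[0,0,0.001,0],[0,0,0.001,0]]]'
```

```text
clock: 27.15
position: [0.5177, 0.207, 0.0389]
tool_rot: [-180.0, -0.1, 0.0]
force: [-2.1, 0.3, 5.4]
gripper_width: 0.0622
grasp_force: 20.0
```

Contact. Now I release, retreat up and away, and check.

```bash
python3 -m handwheel '[[[0,0,0,0],[0,0,0,0],[0,0,0,0],[0,0,0,0],[0,0,0,0]]]' 1
python3 -m handwheel '[[[0,0,-0.02,0],[0,0,-0.06,0],[0,0,-0.11,0],[0,0,-0.16,0],[0,0,-0.2,0],[0,0,-0.22,0],[0,0,-0.22,0],[0,0,-0.22,0],[0,0,-0.22,0]]]'
python3 - <<'E'
from h import *
s,c,P,ray=wrist();f=c["frame"];cv2.imwrite("pics/w8.png",f[:,:,::-1]);print(s["position"],s["force"])
g=cv2.cvtColor(f,cv2.COLOR_RGB2HSV);r=np.linalg.norm(P[...,:2]-[.518,.208],axis=-1)
for n,m in(("rim",(P[...,2]>.075)&(P[...,2]<.1)&(r<.045)),("tray",(abs(P[...,2])<.02)&(g[...,2]>165)&(g[...,1]<45)&(r<.065))):
    q=P[m];print(n,len(q),q.min(0).round(4),q.max(0).round(4),cv2.minAreaRect(q[:,:2].astype(np.float32)))
q=P[(r<.04)&(P[...,2]>.083)];print("rim plane tilt",np.linalg.lstsq(np.c_[q[:,:2],np.ones(len(q))],q[:,2],rcond=None)[0],len(q))
E
```

```text
clock: 27.78
position: [0.5171, 0.2069, 0.0378]
tool_rot: [-180.0, 0.0, -0.0]
force: [0.4, -0.1, 0.2]
gripper_width: 0.0948
grasp_force: 0.0
clock: 28.9
position: [0.5161, 0.2066, 0.2553]
tool_rot: [179.9, 0.2, 0.0]
force: [0.3, 0.8, 0.1]
gripper_width: 0.095
grasp_force: 0.0
[0.51613529 0.20661835 0.25531628] [0.34728585 0.77840847 0.08328446]
rim 872 [0.4856 0.1774 0.0751] [0.5473 0.2399 0.0901] ((0.5164646506309509, 0.20866255462169647), (0.061591971665620804, 0.06255611032247543), 0.20612159371376038)
tray 2210 [ 0.4595  0.1692 -0.0025] [0.5656 0.2593 0.0199] ((0.5092401504516602, 0.20774488151073456), (0.0989055410027504, 0.08494462817907333), 12.98923397064209)
rim plane tilt [ 5.73232124 -0.07264854 -2.68743996] 40659
```

View pics/w8.png

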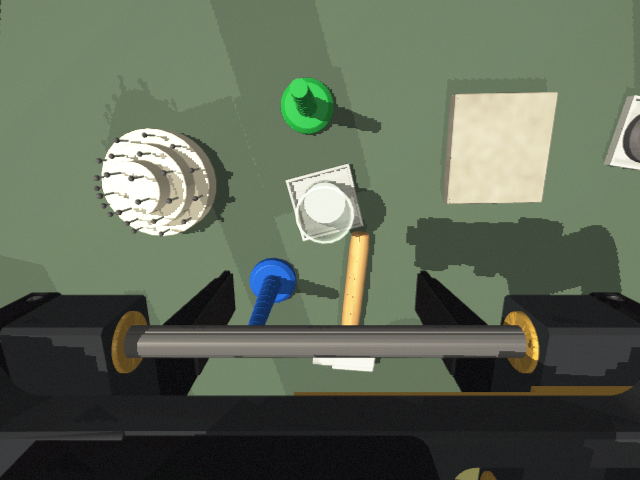

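The beaker stands flat in the left tray at (325,205), within about 1 mm of the tray centre, and the bystanders are undisturbed.

```bash
python3 -c "
from station import env
print(env.finish_job())"
```

```text
the job is handed in; nothing more can be done
None
```

The beaker now stands in the left tray and the mandrel in the right tray, each measured within about 2 mm of its tray's centre; I handed the job in at about 29 s, and no verdict was shown.

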